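# Lay the slide box on its back

## Task

The slide box standing on end in the wooden tray is full of glass slides. With the fingertips, tip it over towards the tray's open end and let it down gently on the fingers all the way, without dropping it, so that it lies flat on its back with the lid up, then push it along the tray floor until its end sits squarely against the rail across the tray. Never pinch or lift the box, leave everything else where it is, and finish clear of it.

Things in the scene. Friction and masses are not known exactly. Their poses are not given: they have to be found in the camera images.
- tray: fixed open-fronted wooden tray, 270 x 190 mm, floor 8 mm thick. Origin: centre of its underside, z up, +x to the end with the rail (to the robot's left, world +y, within 0.3 rad); the -x end is open. Side rims and a divider along x, tops 20 mm above the table, leave two bays: the slide box's, 112 mm wide (y -25 to +87 mm, centre +31), and a narrow one (y -87 to -31 mm) holding three small things
- tray_rail (a point): bottom middle of the rail's inner face in the slide box's bay, on the tray's floor (8 mm above the table); axes as the tray's, +x into the rail. The rail is a bar 15 mm thick across the whole +x end of the tray, its top 26 mm above the table
- slide_box: loose closed plastic slide box, 36 mm thick (own x), 92 wide (y), 176 long (z), 0.3 to 0.55 kg, evenly filled. Stands on end on the tray's floor 5 to 18 mm in front of the rail. Origin: centre of its foot end, z up at the start. +x side: lid, lighter grey with a paper card, facing the rail; -x side: dark base shell, facing the open end. Lying on its back, x is up, z points away from the rail
- box_heel (a point): middle of the foot edge over which the box tips: the lower edge of the base shell's side (own x = -18 mm, z = 0); it stays down on the tray's floor while the box is tipped and pushed
- box_top (a point): centre of the box's upper end (own z = 176 mm)
- dropper_bottle: loose small dropper bottle standing in the tray's narrow bay, 28 mm across, 66 mm tall; leave it alone; origin at the centre of its foot
- coverslip_case: loose flat case lying in the tray's narrow bay, 60 x 36 x 20 mm; leave it alone; origin at the centre of its underside
- stain_jar: loose small jar in the tray's narrow bay, 39 mm across, 42 mm tall; leave it alone; origin at the centre of its foot
- petri_dish: loose dish on the table, 94 mm across, 18 mm tall; leave it alone; origin at the centre of its foot
- beaker: loose glass beaker on the table, 68 mm across, 90 mm tall; leave it alone; origin at the centre of its foot
- oil_bottle: loose amber bottle on the table, 38 mm across, 90 mm tall; leave it alone; origin at the centre of its foot
- specimen_jar: loose glass jar on the table, 60 mm across, 85 mm tall; leave it alone; origin at the centre of its foot
- probe: loose dissecting needle with a blue handle lying on the table, 160 mm long along its own x, 8 mm thick; leave it alone; origin on its underside at mid-length
Mind the look-alikes: they are no part of the job. Leave any blue or yellow look-alike of the slide_box alone.

How it is judged (in metres and radians):
At the end, for the whole second after the job is handed in: The slide box lies flat on its back on the tray's floor, lid up (own x within 0.06 rad of vertical), its foot end within 5 mm of the rail's inner face and square to it within 0.06 rad, at rest, with the robot clear of it (angle between slide_box's own x axis and vertical below 0.06 rad and x of slide_box in the frame of tray_rail above -0.005 m and z of slide_box in the frame of tray_rail below 0.022 m and angle between the z axis of slide_box and the x axis of tray, either way round below 0.06 rad and linear speed of slide_box below 0.02 m/s); the robot touches nothing.
It fails at once if The slide box drops instead of being let down: it turns faster than 4.5 rad/s (its upper end falling freely through more than about 20 mm) in the last 25 degrees of its way down (angle between slide_box's own z axis and vertical above 1.13 rad and angular speed of slide_box above 4.5 rad/s).
It fails at once if The slide box is lifted: its heel edge is more than 10 mm above the tray's floor (height (world z) of box_heel above 0.018 m).
It fails at once if The slide box is pinched: the fingers press on its lid and its base shell at the same time with over 8 N each (contact force between the fingers and slide_box_c0 above 8 N and contact force between the fingers and slide_box_c1 above 8 N).
It fails at once if Another thing is moved by more than 15 mm or knocked over (distance of any of dropper_bottle, coverslip_case, stain_jar, petri_dish, beaker, oil_bottle, specimen_jar, probe from where it was at the start of the episode above 0.015 m or angle between dropper_bottle's own z axis and vertical above 0.4 rad).
It also fails if it takes over 48 s, if anything falls off the work surface, if the arm or the gripper's body presses on something with over 40 N, if the wrist force passes 120 N, or if a joint passes its speed limit or range.

## Robot

A 7-joint arm with a two-finger parallel gripper is mounted at the origin on the work surface. World frame = base frame: x ahead of the robot, y to its left, z up, the work surface at z = 0. Lengths are in mm, angles in rad, forces in N, time in s.
With the tool pointing down it reaches from about 400 to 875 mm from the base axis. Payload 4.4 kg.
Tool frame: the origin (TCP) lies where the fingers leave the gripper's body, on its centre line; the fingertips stand 73 mm ahead of it and the grasp point (between the pads) lies 54 mm ahead of it; z points along the fingers, y is the line along which they close (so a half turn about z gives the same grasp; the last joint's range is limited). The gripper opens to 85 mm and grips with 20 to 120 N. Pads are 22 mm wide; open, the fingers measure 114 mm over their backs; the gripper's body (76 mm by 85 mm) begins 54 mm behind the grasp point. The pads swing forward as they close: fully open they stand 13 mm farther back than shut.
Start: joints at [1.207, 0.628, 0.038, 1.517, -0.027, 0.996, -0.02], TCP at [190.746, -621.396, 303.913] pointing down, gripper open.
Joint ranges: [-3.06, 3.06], [-0.37, 2.12], [-1.25, 1.32], [0.18, 2.47], [-1.1, 4.24], [0.23, 1.98], [-2.94, 2.94]. Speed limits (rad/s): [2.57, 2.57, 3.14, 3.14, 3.14, 3.14, 3.14].

## Interface

Orientations are given as [roll, pitch, yaw] about the fixed x, y, z axes, in that order (R = Rz(yaw) Ry(pitch) Rx(roll)).
In Python, from cell import ctrl gives the robot as it stands.
- The arm moves only by the tool send_rows, never from a script. Its argument "rows" is a list that holds one entry, the list of rows, each a list of 6 numbers: the shift along the tool's x, y, z in cm, then the turn, a rotation vector about the tool's x, y, z in rad. In form: [[[tx, ty, tz, wx, wy, wz], ...]]. A call has 1 to 10 rows; each row is the pose to reach, as a shift and turn from the pose commanded when the call began, along the tool's axes at that moment; what a row does not reach only later rows make up. A row lasts 1/10 s, in which the tool goes at most 50 mm and 8.59 degrees, less where a joint would pass 70% of its speed; a pose out of reach is approached as far as the arm can. A call with a gripper value outside its range is refused whole. "grip" is the closure in counts, from 0 (fully open) to 255 (shut), set as the call begins (left out, the last holds). The fingers move at their own pace and stop on an object; the grip force is fixed at half the most. Time passes only in rows, so rows that repeat a pose let the fingers close. It gives the time, the measured TCP pose, the force, the opening and the grip force at its end, in the units of the state.
- ctrl.read_state(): the state, without advancing time (a new reading comes with each control period).
- ctrl.get_image(name): name is "scene" or "side" or "wrist"; returns a dict with "pixels" (400x640x3 uint8, red, green, blue), "fx", "fy", "cx", "cy" (pixels), "extrinsics" (4x4, takes a point from camera to world coordinates); the wrist camera has in their place "mount" (4x4, takes a point from camera to tool coordinates, whose origin is the TCP and whose axes are the flange's). Camera axes: x right, y up, looking along -z (the intrinsics and any distortion apply to the point x, -y, -z); pixel columns grow to the right and rows downward; lengths in mm; the calibration is good to about 2 mm. A picture is of the moment at which its call begins: read the wrist's pose just before it. There is no depth.
- ctrl.finish_job(): hands the job in; it is judged then, once.
The state is a dict: "clock": time; "qpos": joint angles; "qd": joint speeds; "tau": joint torques, N m; "eef_pos": TCP position; "tool_rot": TCP orientation; "force": force on the tool from outside, world axes, zero at the start; "torque": the same for the moment, N m; "width": finger opening in mm; "gripper_force": force on a finger pad.
Only numpy, scipy, OpenCV 4.12 (cv2) and the standard library are available. Lean on these libraries where they do the work, as an engineer would, in place of code of your own. Each camera call takes 0.05 s, during which the arm holds its last target. There are 200 camera calls.

## Working session

There is one attempt and no reset: what is moved stays moved. The work goes in short steps, Python scripts to look and compute and a tool call to move; the robot and the scene stay as the last step left them, time stands still between calls to the robot, and variables do not carry over. Pictures are saved under pics/ and viewed, at most 10 in all, crops included, and the job is handed in when it is done.

Besides the shell and the picture viewer there is one more tool, called after "Emit:" by a JSON object that holds its "fn" and its "kwargs", one argument or row to a line. send_rows: Moves the arm, as the interface text tells. Its arguments: {"type":"object","properties":{"rows":{"type":"array","items":{"type":"array","items":{"type":"array","items":{"type":"number"}}}},"grip":{"type":"number"}},"required":["rows"]}

```bash
ls; mkdir -p pics
python3 - <<'E'
from cell import ctrl
import cv2,numpy as np
s=ctrl.read_state()
for k,v in s.items(): print(k,np.round(v,3).tolist())
for n in("scene","side"):
    d=ctrl.get_image(n); cv2.imwrite(f"pics/{n}0.png",d["pixels"][:,:,::-1]); print(n,d["fx"],d["fy"],d["cx"],d["cy"],np.round(d["extrinsics"],3).tolist(),[k for k in d])
E
```

```text
pics
clock 0.0
qpos [1.207, 0.629, 0.038, 1.518, -0.027, 0.996, -0.02]
qd [0.001, 0.001, 0.001, -0.001, -0.001, 0.001, 0.0]
tau [-0.001, -56.343, 1.226, -19.345, 0.011, 0.01, 0.0]
eef_pos [190.618, -620.903, 302.993]
tool_rot [-3.14, 0.0, 0.298]
force [-0.559, -0.25, -0.076]
torque [-0.028, 0.006, 0.011]
gripper_force 0.0
width 85.463
scene 391.6113380197164 391.6113380197164 317.1795667088027 190.98104279499998 [[-0.178, -0.672, 0.719, 1174.355], [0.984, -0.127, 0.124, 106.441], [0.008, 0.73, 0.684, 778.72], [0.0, 0.0, 0.0, 1.0]] ['pixels', 'fx', 'fy', 'cx', 'cy', 'extrinsics']
side 443.56811847489183 443.56811847489183 320.02246006938094 198.460469949939 [[-0.867, 0.333, -0.37, 38.889], [-0.498, -0.595, 0.631, 818.19], [-0.011, 0.731, 0.682, 991.46], [0.0, 0.0, 0.0, 1.0]] ['pixels', 'fx', 'fy', 'cx', 'cy', 'extrinsics']
```

View pics/scene0.png

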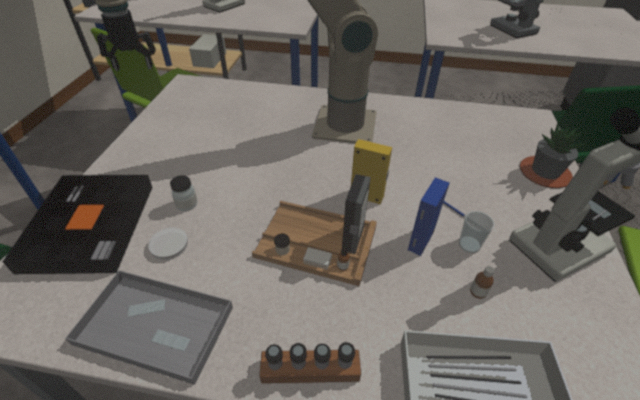

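View pics/side0.png

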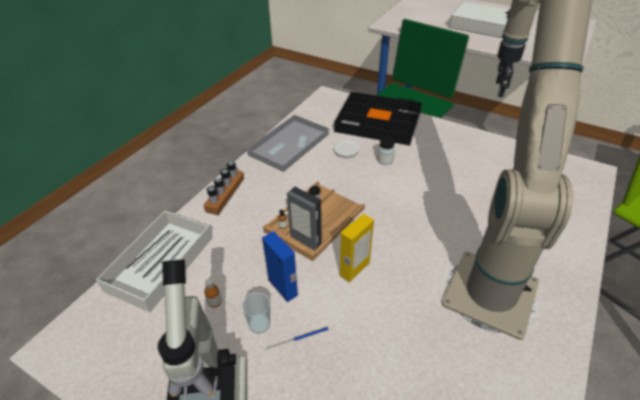

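Scene: grey slide box at about (357,215) in the tray (corners near (280,205), (377,240), (357,280), (253,252)); yellow look-alike behind at (372,172), blue at (428,215). I'll enlarge both.

Run:
```python
import cv2
a=cv2.imread("pics/scene0.png")[140:290,240:440]; b=cv2.imread("pics/side0.png")[170:290,250:390]
cv2.imwrite("pics/a.png",cv2.resize(a,(800,600),interpolation=cv2.INTER_CUBIC))
cv2.imwrite("pics/b.png",cv2.resize(b,(700,600),interpolation=cv2.INTER_CUBIC))
```

```text
(no output)
```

View pics/a.png

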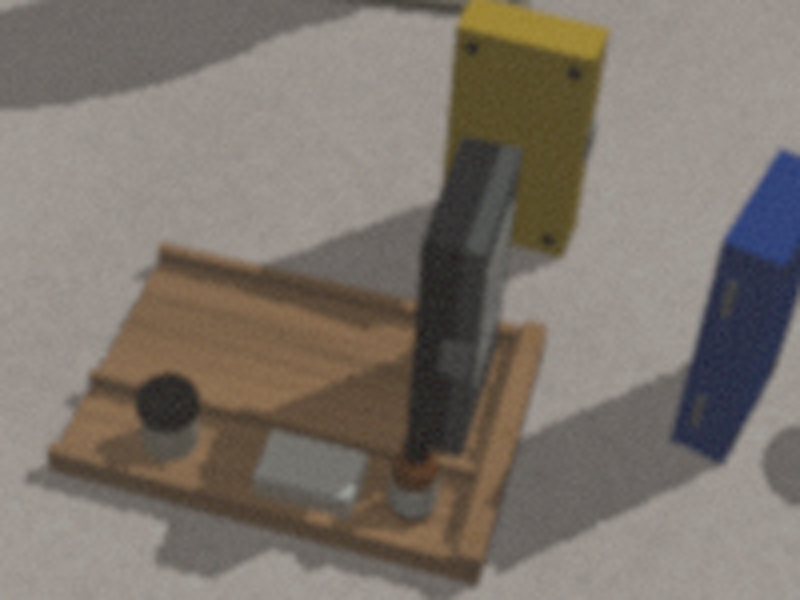

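View pics/b.png

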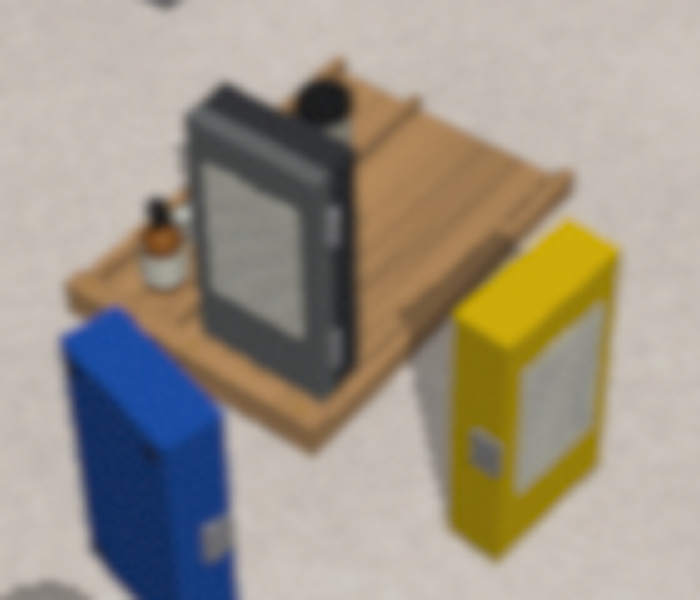

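Scene crop: tray rim/rail tops at (163,247), (52,455), (543,325), (482,563), box top corners (430,237), (463,140), (522,150), (489,250). Side crop: rail top (68,290), (313,440), rim ends (572,173), (338,62); box top (188,112), (225,82), (355,150), (325,188). I'll fit the tray and box poses from these.

```bash
cat > h.py <<'E'
import numpy as np
from scipy.optimize import least_squares
def proj(d,P):
    E=np.array(d["extrinsics"]); c=(np.atleast_2d(P)-E[:3,3])@E[:3,:3]
    return np.c_[d["cx"]+d["fx"]*c[:,0]/-c[:,2], d["cy"]+d["fy"]*-c[:,1]/-c[:,2]]
def place(p,L):
    c,s=np.cos(p[2]),np.sin(p[2]); L=np.array(L,float)
    return np.c_[p[0]+c*L[:,0]-s*L[:,1],p[1]+s*L[:,0]+c*L[:,1],L[:,2]]
def fit(views,p0):
    def r(p): return np.concatenate([(proj(d,place(p,L))-uv).ravel() for d,L,uv in views])
    s=least_squares(r,p0,loss="soft_l1"); return s.x,r(s.x).reshape(-1,2)
E
python3 - <<'E'
from cell import ctrl
from h import *
S=ctrl.get_image("scene");D=ctrl.get_image("side")
a=lambda L:np.array([240,140])+(np.array(L)+.5)/4-.5
b=lambda L:np.array([250,170])+(np.array(L)+.5)/5-.5
T=[[-135,95,20],[-135,-95,20],[135,95,26],[135,-95,26]]
p,r=fit([(S,T,a([[163,247],[52,455],[543,325],[482,563]])),(D,T,b([[572,173],[338,62],[313,440],[68,290]]))],[600,0,1.57])
print(p,r.round(1).tolist())
B=[[-18,-46,184],[-18,46,184],[18,46,184],[18,-46,184]]
q,r=fit([(S,B,a([[430,237],[463,140],[522,150],[489,250]])),(D,B,b([[225,82],[355,150],[325,188],[188,112]]))],[600,0,1.57])
print(q,r.round(1).tolist())
c,s=np.cos(p[2]),np.sin(p[2]);d=q[:2]-p[:2]
print("box in tray",c*d[0]+s*d[1],-s*d[0]+c*d[1],q[2]-p[2])
# other scene items rough, scene px -> plane z
E
```

```text
[542.29985525  -2.9567546    1.44945214] [[-0.3, -1.2], [-0.9, -0.8], [1.5, -0.3], [0.9, -0.8], [0.1, -0.1], [-0.9, -1.0], [-0.2, -1.2], [-1.5, -0.5]]
[519.2900012   86.86730546   1.45380766] [[-1.6, 0.4], [-0.3, -1.6], [0.1, -1.1], [-0.1, 0.6], [-0.1, 0.4], [0.8, 0.2], [-1.4, 0.3], [-1.1, 1.5]]
box in tray 86.37830297647483 33.71355696427998 0.004355513703046654
```

Tray and box poses agree with the stated sizes: the lid is 15.6 mm from the rail, and the box is about 3 mm off the bay centre. Plan: straddle the box top with the open fingers and tilt the tool along with it. I'll rehearse the final tilted pose higher up first.

```bash
cat >> h.py <<'E'
from scipy.spatial.transform import Rotation as Ro
TR=(542.3,-3.0,1.4495)
def target(x,y,z,phi,dyaw=0):
    """TCP in tray frame (z world), tool tilted by phi so that its z leans to tray +x"""
    c,s=np.cos(TR[2]),np.sin(TR[2])
    p=np.array([TR[0]+c*x-s*y,TR[1]+s*x+c*y,z])
    R=Ro.from_euler("xyz",[np.pi,0,TR[2]-np.pi/2+dyaw])*Ro.from_rotvec([phi,0,0])
    return p,R
def rows(st,ts):
    p0=np.array(st["eef_pos"]);R0=Ro.from_euler("xyz",st["tool_rot"])
    for t in ts:
        p,R=target(*t); print(t,np.round(np.r_[R0.inv().apply(p-p0)/10,(R0.inv()*R).as_rotvec()],2).tolist())
def where(st):
    c,s=np.cos(TR[2]),np.sin(TR[2]);d=np.array(st["eef_pos"])-[TR[0],TR[1],0]
    R=Ro.from_euler("xyz",[np.pi,0,TR[2]-np.pi/2]).inv()*Ro.from_euler("xyz",st["tool_rot"])
    print("t",st["clock"],"tray xyz",np.round([c*d[0]+s*d[1],-s*d[0]+c*d[1],d[2]],1),"rotvec",R.as_rotvec().round(3),"F tray",np.round([c*st["force"][0]+s*st["force"][1],-s*st["force"][0]+c*st["force"][1],st["force"][2]],1),"w",st["width"])
E
python3 - <<'E'
from cell import ctrl
from h import *
st=ctrl.read_state(); where(st); rows(st,[(-118,33,300,0.0),(-118,33,300,0.9)])
w=ctrl.get_image("wrist"); print(np.round(w["mount"],2).tolist(),w["fx"])
S=ctrl.get_image("scene")
def ray(u,v,z):
    E=np.array(S["extrinsics"]);d=E[:3,:3]@[(u-S["cx"])/S["fx"],-(v-S["cy"])/S["fy"],-1];P=E[:3,3]+d*(z-E[2,3])/d[2]
    c,s=np.cos(TR[2]),np.sin(TR[2]);q=P[:2]-TR[:2];print(P.round(),"tray",round(c*q[0]+s*q[1]),round(-s*q[0]+c*q[1]))
for u,v,z in[(381,203.5,0),(360,145,176),(389,148,176),(411,247,0),(421,255,0),(422,201,176),(435,207,176),(282,240,42),(344,258,66)]: ray(u,v,z)
E
```

```text
t 0.2 tray xyz [-656.1  274.3  303.3] rotvec [ 0.001 -0.    -0.419] F tray [ 0.4 -0.4 -0.4] w 85.44544245655739
(-118, 33, 300, 0.0) [43.93, -39.34, 0.38, -0.0, 0.0, 0.42]
(-118, 33, 300, 0.9) [43.93, -39.34, 0.38, 0.89, 0.19, 0.39]
[[-0.0, 0.96, 0.27, 66.94], [1.0, 0.0, -0.0, 0.01], [-0.0, 0.27, -0.96, -70.27], [0.0, 0.0, 0.0, 1.0]] 353.79019716747626
[372. 151.   0.] tray 132 187
[349.  74. 176.] tray 54 201
[348. 149. 176.] tray 127 212
[515. 235.   0.] tray 233 56
[536. 260.   0.] tray 260 38
[529. 229. 176.] tray 229 41
[543. 256. 176.] tray 258 31
[586. -80.  42.] tray -72 -53
[630.  75.  66.] tray 89 -78
```

Emit:
{"fn": "send_rows", "kwargs": {
  "rows": [
    [[43.9,-39.3,-2,0,0,0.42],[43.9,-39.3,-2,0,0,0.42],[43.9,-39.3,-2,0,0,0.42],[43.9,-39.3,-2,0,0,0.42],[43.9,-39.3,-2,0,0,0.42],[43.9,-39.3,-2,0,0,0.42],[43.9,-39.3,-2,0,0,0.42],[43.9,-39.3,-2,0,0,0.42],[43.9,-39.3,-2,0,0,0.42],[43.9,-39.3,-2,0,0,0.42]]
  ],
  "grip": 60
}}

```text
clock: 1.3
eef_pos: [449.7, -191.7, 321.2]
tool_rot: [3.141, -0.001, -0.122]
force: [1.2, -1.1, -0.1]
width: 65.1
gripper_force: 0.0
```

Run:
```python
from cell import ctrl
from h import *
st=ctrl.read_state(); where(st); rows(st,[(-118,33,320,0.9),(-118,33,250,0.9)]);print(np.round(st["qpos"],2))
```

```text
t 1.3 tray xyz [-198.5   69.1  321.2] rotvec [-0.     0.001  0.001] F tray [-0.9 -1.3 -0.1] w 65.14779390226175
(-118, 33, 320, 0.9) [3.6, -8.05, 0.12, 0.9, -0.0, -0.0]
(-118, 33, 250, 0.9) [3.6, -8.06, 7.12, 0.9, -0.0, -0.0]
[ 0.26  0.38  0.12  1.94 -0.06  0.83 -1.28]
```

Emit:
{"fn": "send_rows", "kwargs": {
  "rows": [
    [[1.8,-4,0.1,0.15,0,0],[3.6,-8,0.1,0.3,0,0],[3.6,-8,0.1,0.45,0,0],[3.6,-8,1,0.6,0,0],[3.6,-8,3,0.75,0,0],[3.6,-8,5,0.9,0,0],[3.6,-8,7,0.9,0,0],[3.6,-8,7,0.9,0,0]]
  ]
}}

```text
clock: 2.1
eef_pos: [493.2, -119.5, 248.0]
tool_rot: [-2.24, 0.005, -0.125]
force: [0.0, 0.4, 0.6]
width: 65.2
gripper_force: 0.0
```

Run:
```python
from cell import ctrl
from h import *
import cv2
st=ctrl.read_state(); where(st); print(np.round(st["qpos"],2))
d=ctrl.get_image("side")["pixels"]; cv2.imwrite("pics/c.png",cv2.resize(d[100:300,220:480,::-1],(780,600),interpolation=cv2.INTER_CUBIC))
```

```text
t 2.1 tray xyz [-121.6   34.6  248. ] rotvec [ 0.902 -0.003  0.006] F tray [ 0.4 -0.   0.6] w 65.2121169313037
[ 0.73  0.75 -0.24  1.85 -0.74  1.1  -0.65]
```

View pics/c.png

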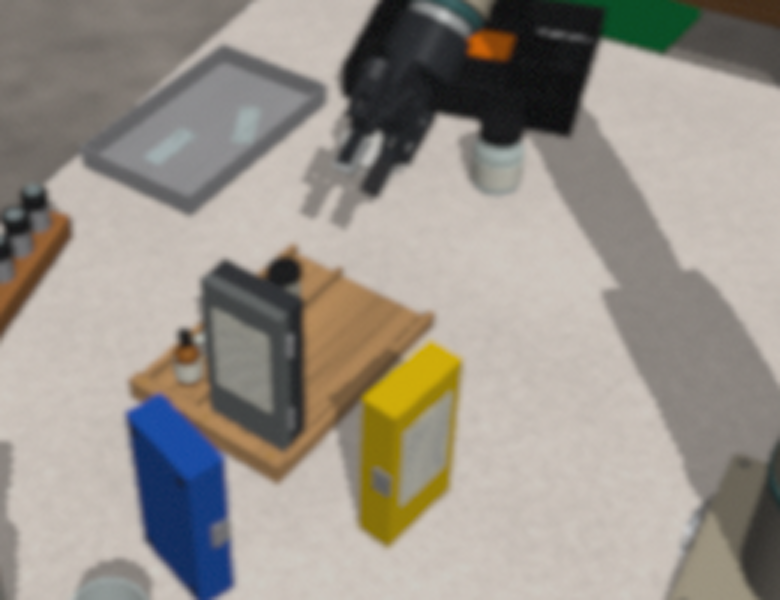

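The tilted pose is reachable. The fingertips show at about (345,160) and (372,193) in the crop, so I can estimate the tip depth and then plan the straddle.

Run:
```python
from cell import ctrl
from h import *
st=ctrl.read_state();D=ctrl.get_image("side")
p=np.array(st["eef_pos"]);R=Ro.from_euler("xyz",st["tool_rot"])
for d in(60,67,73): print(d,((proj(D,[p+R.apply([0,y,d]) for y in(-40,40)])-[220,100])*3).round().tolist())
rows(st,[(86.4,33.7,300,0.0),(86.4,33.7,218,0.0)])
```

```text
60 [[340.0, 162.0], [369.0, 188.0]]
67 [[336.0, 168.0], [366.0, 195.0]]
73 [[333.0, 174.0], [363.0, 200.0]]
(86.4, 33.7, 300, 0.0) [-0.03, -16.76, 13.14, -0.9, 0.0, -0.0]
(86.4, 33.7, 218, 0.0) [-0.0, -10.33, 18.23, -0.9, 0.0, -0.0]
```

Run:
```python
from cell import ctrl
from h import *
rows(ctrl.read_state(),[(-118,33.7,310,0.6),(-20,33.7,310,0.3),(86.4,33.7,310,0)])
```

```text
(-118, 33.7, 310, 0.6) [-0.03, -4.73, -3.48, -0.3, -0.0, -0.0]
(-20, 33.7, 310, 0.3) [-0.03, -10.82, 4.2, -0.6, -0.0, -0.0]
(86.4, 33.7, 310, 0) [-0.04, -17.42, 12.54, -0.9, -0.0, -0.0]
```

Emit:
{"fn": "send_rows", "kwargs": {
  "rows": [
    [[0,-4.7,-3.5,-0.15,0,0],[0,-4.7,-3.5,-0.3,0,0],[0,-7.7,0.3,-0.45,0,0],[0,-10.8,4.2,-0.6,0,0],[0,-14,8.3,-0.75,0,0],[0,-17.4,12.5,-0.9,0,0],[0,-17.4,12.5,-0.9,0,0],[0,-17.4,12.5,-0.9,0,0]]
  ]
}}

```text
clock: 3.0
eef_pos: [519.0, 100.1, 312.1]
tool_rot: [-3.135, -0.004, -0.1]
force: [0.2, 1.0, 0.1]
width: 65.4
gripper_force: 0.0
```

Run:
```python
from cell import ctrl
from h import *
import cv2
st=ctrl.read_state(); where(st); rows(st,[(86.4,33.7,225,0)])
p=np.array(st["eef_pos"]);R=Ro.from_euler("xyz",st["tool_rot"])
w=ctrl.get_image("wrist"); cv2.imwrite("pics/w.png",w["pixels"][:,:,::-1])
M=np.array(w["mount"]);print(w["cx"],w["cy"])
def pw(P):
    c=(R.inv().apply(np.array(P)-p)-M[:3,3])@M[:3,:3]
    return np.c_[w["cx"]+w["fx"]*c[:,0]/-c[:,2],w["cy"]-w["fy"]*c[:,1]/-c[:,2]].round()
print(pw(place((*[519.3,86.9],1.452),[[-18,-46,184],[-18,46,184],[18,46,184],[18,-46,184]])).tolist())
```

```text
t 3.0 tray xyz [ 99.5  35.6 312.1] rotvec [ 0.006  0.004 -0.021] F tray [ 1.  -0.1  0.1] w 65.38857802128987
(86.4, 33.7, 225, 0) [0.13, 1.37, 8.7, -0.01, -0.0, 0.02]
321.548825404791 205.7392980167408
[[380.0, 146.0], [371.0, 295.0], [313.0, 294.0], [315.0, 145.0]]
```

View pics/w.png

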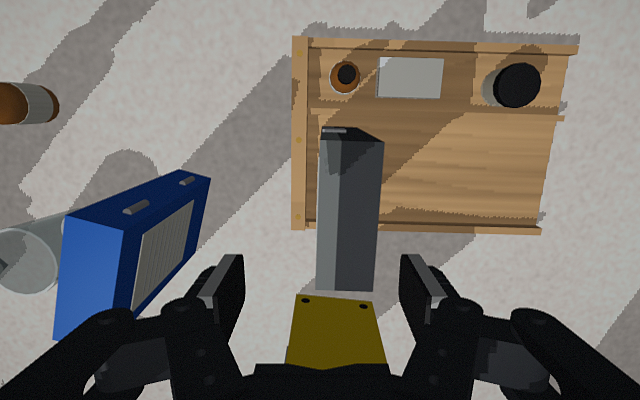

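The wrist view shows the box top at (320,137), (384,142), (377,292), (317,290), within 5 px of prediction and between the fingers. The arm may still be settling, so I'll check.

Emit:
{"fn": "send_rows", "kwargs": {
  "rows": [
    [[0,0,0,0,0,0],[0,0,0,0,0,0]]
  ]
}}

```text
clock: 3.25
eef_pos: [519.4, 84.1, 310.5]
tool_rot: [-3.141, -0.001, -0.125]
force: [-0.1, -0.4, 0.2]
width: 65.1
gripper_force: 0.0
```

Run:
```python
from cell import ctrl
from h import *
st=ctrl.read_state(); where(st); rows(st,[(85,33.7,225,0),(85,33.7,270,0)])
```

```text
t 3.25 tray xyz [ 83.7  33.2 310.5] rotvec [0.    0.001 0.004] F tray [-0.4  0.   0.2] w 65.11600029843892
(85, 33.7, 225, 0) [-0.06, -0.13, 8.55, -0.0, -0.0, -0.0]
(85, 33.7, 270, 0) [-0.05, -0.13, 4.05, -0.0, -0.0, -0.0]
```

Emit:
{"fn": "send_rows", "kwargs": {
  "rows": [
    [[0,-0.1,2,0,0,0],[0,-0.1,4,0,0,0],[0,-0.1,5.5,0,0,0],[0,-0.1,7,0,0,0],[0,-0.1,8,0,0,0],[0,-0.1,8.5,0,0,0],[0,-0.1,8.5,0,0,0]]
  ]
}}

```text
clock: 3.95
eef_pos: [519.6, 85.9, 224.2]
tool_rot: [3.141, 0.001, -0.124]
force: [-0.1, 0.4, 1.0]
width: 65.4
gripper_force: 0.0
```

```bash
cat > arc.py <<'E'
# plan TCP along the arc: box angle th, tool angle ph, lower finger pad touching the base edge at depth s, half opening w/2
from h import *
import sys
def tcp(th,ph,s,half,heel=66,L=176,z0=8):
    cx,cz=heel-L*np.sin(th),z0+L*np.cos(th)   # base-shell top edge
    return cx-s*np.sin(ph)+half*np.cos(ph), cz+s*np.cos(ph)+half*np.sin(ph)
E
python3 - <<'E'
from cell import ctrl
from arc import *
st=ctrl.read_state(); where(st)
for th,ph,half in [(0,0,32),(.2,.1,32),(.3,.2,32),(.4,.25,32),(.5,.35,32),(.6,.4,32),(.7,.45,32),(.8,.5,32)]:
    x,z=tcp(th,ph,46,half); rows(st,[(x,33.5,z,ph)])
E
```

```text
t 3.95 tray xyz [ 85.5  33.3 224.2] rotvec [-0.    -0.001  0.003] F tray [0.3 0.1 1. ] w 65.38982836199187
(np.float64(98.0), 33.5, np.float64(230.0), 0) [-0.02, -1.25, -0.58, 0.0, 0.0, -0.0]
(np.float64(58.281993903211955), 33.5, np.float64(229.45657863554624), 0.1) [-0.01, 2.72, -0.52, 0.1, 0.0, -0.0]
(np.float64(36.211784901951155), 33.5, np.float64(227.57970325224574), 0.2) [-0.0, 4.93, -0.33, 0.2, 0.0, -0.0]
(np.float64(17.086987122710077), 33.5, np.float64(222.59363303934217), 0.25) [0.0, 6.84, 0.17, 0.25, 0.0, -0.0]
(np.float64(-4.092267126174367), 33.5, np.float64(216.6384055222595), 0.35) [0.01, 8.96, 0.76, 0.35, 0.0, -0.0]
(np.float64(-21.816367255631818), 33.5, np.float64(208.0892609021129), 0.4) [0.02, 10.73, 1.62, 0.4, 0.0, -0.0]
(np.float64(-38.57642024766456), 33.5, np.float64(197.95168876185247), 0.45) [0.02, 12.4, 2.63, 0.45, 0.0, -0.0]
(np.float64(-54.22560479361742), 33.5, np.float64(186.33079592739276), 0.5) [0.03, 13.97, 3.79, 0.5, -0.0, -0.0]
```

Emit:
{"fn": "send_rows", "kwargs": {
  "rows": [
    [[0,0.7,-0.2,0.02,0,0],[0,1.3,-0.4,0.04,0,0],[0,1.8,-0.5,0.06,0,0],[0,2.3,-0.5,0.08,0,0],[0,2.7,-0.5,0.1,0,0],[0,3.3,-0.5,0.12,0,0],[0,3.8,-0.4,0.14,0,0],[0,4.3,-0.4,0.17,0,0],[0,4.9,-0.3,0.2,0,0],[0,4.9,-0.3,0.2,0,0]]
  ]
}}

```text
clock: 4.95
eef_pos: [514.0, 36.2, 228.0]
tool_rot: [-2.942, -0.001, -0.126]
force: [1.2, -0.0, 0.8]
width: 65.2
gripper_force: 0.0
```

Run:
```python
from cell import ctrl
from arc import *
import cv2
st=ctrl.read_state(); where(st)
for th,ph,half in [(.3,.2,32),(.35,.22,32),(.4,.25,32),(.5,.3,32)]:
    x,z=tcp(th,ph,46,half); rows(st,[(x,33.5,z,ph)])
S=ctrl.get_image("side")["pixels"][150:300,240:420,::-1];C=ctrl.get_image("scene")["pixels"][120:290,240:440,::-1]
cv2.imwrite("pics/d.png",np.hstack([cv2.resize(S,(400,340)),cv2.resize(C,(400,340))]))
```

```text
t 4.95 tray xyz [ 35.5  32.9 228. ] rotvec [0.2   0.002 0.005] F tray [ 0.1 -1.2  0.8] w 65.19841731761925
(np.float64(36.211784901951155), 33.5, np.float64(227.57970325224574), 0.2) [-0.06, -0.06, 0.06, 0.0, -0.0, -0.0]
(np.float64(26.84014160469995), 33.5, np.float64(225.20422806893436), 0.22) [-0.06, 0.91, 0.11, 0.02, -0.0, -0.0]
(np.float64(17.086987122710077), 33.5, np.float64(222.59363303934217), 0.25) [-0.05, 1.92, 0.17, 0.05, -0.0, -0.0]
(np.float64(-1.4020566487419543), 33.5, np.float64(215.85665600564633), 0.3) [-0.05, 3.86, 0.46, 0.1, -0.0, -0.0]
```

View pics/d.png

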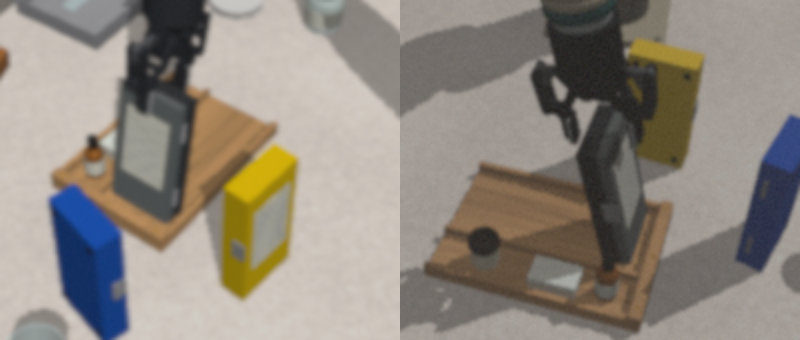

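The side view (left) and scene view (right) show the box leaning on the lid-side finger with its foot still on the floor and the catching finger ahead of it. I'll carry on slowly past balance.

Emit:
{"fn": "send_rows", "kwargs": {
  "rows": [
    [[0,0.3,0.05,0.01,0,0],[0,0.6,0.1,0.01,0,0],[0,0.9,0.1,0.02,0,0],[0,1.2,0.1,0.03,0,0],[0,1.5,0.1,0.04,0,0],[0,1.9,0.2,0.05,0,0],[0,1.9,0.2,0.05,0,0],[0,2.2,0.2,0.06,0,0],[0,2.5,0.3,0.07,0,0],[0,2.5,0.3,0.07,0,0]]
  ]
}}

```text
clock: 6.05
eef_pos: [510.6, 13.8, 219.3]
tool_rot: [-2.872, 0.0, -0.124]
force: [-0.0, -0.3, -0.0]
width: 65.4
gripper_force: 0.3
```

Run:
```python
from cell import ctrl
from arc import *
st=ctrl.read_state(); where(st)
for th,ph,half in [(.43,.27,32),(.5,.32,32),(.6,.38,32),(.7,.45,32),(.8,.52,32),(.9,.6,32)]:
    x,z=tcp(th,ph,46,half); rows(st,[(x,33.5,z,ph)])
```

```text
t 6.05 tray xyz [ 12.8  33.5 219.3] rotvec [ 0.27  -0.     0.002] F tray [-0.3  0.  -0. ] w 65.35000313576218
(np.float64(11.201761368481176), 33.5, np.float64(220.84683914965333), 0.27) [0.0, 0.11, -0.2, -0.0, -0.0, -0.0]
(np.float64(-2.4734232040430406), 33.5, np.float64(216.18549006421367), 0.32) [0.0, 1.56, -0.11, 0.05, -0.0, -0.0]
(np.float64(-20.722148572075092), 33.5, np.float64(207.8470964818383), 0.38) [0.01, 3.54, 0.21, 0.11, -0.0, -0.0]
(np.float64(-38.57642024766456), 33.5, np.float64(197.95168876185247), 0.45) [0.01, 5.52, 0.68, 0.18, -0.0, -0.0]
(np.float64(-55.34094458944311), 33.5, np.float64(186.4402275212726), 0.52) [0.02, 7.44, 1.35, 0.25, -0.0, -0.0]
(np.float64(-71.42835019349901), 33.5, np.float64(173.43735185012326), 0.6) [0.02, 9.34, 2.17, 0.33, -0.0, -0.0]
```

Emit:
{"fn": "send_rows", "kwargs": {
  "rows": [
    [[0,0.5,-0.15,0.02,0,0],[0,1,-0.12,0.03,0,0],[0,1.55,-0.1,0.05,0,0],[0,2.2,0,0.07,0,0],[0,2.9,0.1,0.09,0,0],[0,3.5,0.2,0.11,0,0],[0,4.2,0.35,0.13,0,0],[0,4.9,0.5,0.16,0,0],[0,5.5,0.7,0.18,0,0],[0,5.5,0.7,0.18,0,0]]
  ]
}}

```text
clock: 7.05
eef_pos: [504.2, -38.1, 197.2]
tool_rot: [-2.692, 0.001, -0.126]
force: [-0.8, -2.6, 0.6]
width: 65.3
gripper_force: 0.8
```

Run:
```python
from cell import ctrl
from arc import *
import cv2
st=ctrl.read_state(); where(st)
for th,ph,half in [(.7,.45,32),(.8,.5,32),(.8,.5,41),(.9,.57,42),(1,.63,42),(1.1,.7,42)]:
    x,z=tcp(th,ph,46,half); rows(st,[(x,33.5,z,ph)])
S=ctrl.get_image("side")["pixels"][150:300,240:420,::-1];C=ctrl.get_image("scene")["pixels"][120:290,240:440,::-1]
cv2.imwrite("pics/e.png",np.hstack([cv2.resize(S,(400,340)),cv2.resize(C,(400,340))]))
```

```text
t 7.05 tray xyz [-39.5  33.6 197.2] rotvec [ 0.449 -0.     0.005] F tray [-2.7  0.5  0.6] w 65.27233528147397
(np.float64(-38.57642024766456), 33.5, np.float64(197.95168876185247), 0.45) [0.01, -0.11, -0.03, 0.0, -0.0, -0.0]
(np.float64(-54.22560479361742), 33.5, np.float64(186.33079592739276), 0.5) [0.02, 1.8, 0.34, 0.05, -0.0, -0.0]
(np.float64(-46.32736173660407), 33.5, np.float64(190.6456257748306), 0.5) [0.01, 0.9, 0.29, 0.05, -0.0, -0.0]
(np.float64(-61.32876937938438), 33.5, np.float64(178.79534531992797), 0.57) [0.02, 2.77, 0.71, 0.12, -0.0, -0.0]
(np.float64(-75.26239684242381), 33.5, np.float64(165.0065510487269), 0.63) [0.03, 4.62, 1.34, 0.18, -0.0, -0.0]
(np.float64(-88.36313711779789), 33.5, np.float64(150.07280084997112), 0.7) [0.04, 6.45, 2.12, 0.25, -0.0, -0.0]
```

View pics/e.png

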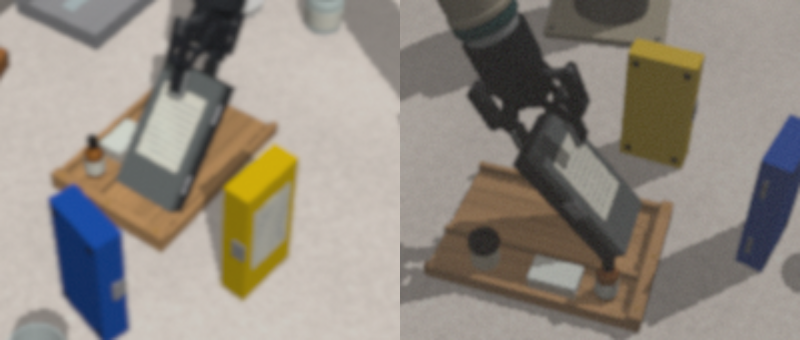

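Both views show the box at about 0.7 rad, resting on the lower finger with force −2.7 N along the tray; all is well. I'll keep lowering.

Run:
```python
from cell import ctrl
from arc import *
st=ctrl.read_state()
for th,ph,s in [(.75,.48,46),(.8,.52,46),(.85,.56,46),(.9,.6,46),(.95,.64,46),(1,.68,46),(1.05,.72,46),(1.1,.76,46),(1.15,.8,47),(1.2,.84,48)]:
    x,z=tcp(th,ph,s,32); print("tipz",round(z-65*np.cos(ph)-46.5*np.sin(ph)));rows(st,[(round(x,1),33.5,round(z,1),ph)])
```

```text
tipz 113
(np.float64(-46.8), 33.5, np.float64(192.4), 0.48) [-0.01, 1.05, 0.12, 0.03, -0.0, -0.0]
tipz 107
(np.float64(-55.3), 33.5, np.float64(186.4), 0.52) [-0.01, 2.08, 0.29, 0.07, -0.0, -0.0]
tipz 100
(np.float64(-63.5), 33.5, np.float64(180.1), 0.56) [-0.01, 3.09, 0.5, 0.11, -0.0, -0.0]
tipz 94
(np.float64(-71.4), 33.5, np.float64(173.4), 0.6) [-0.01, 4.09, 0.76, 0.15, -0.0, -0.0]
tipz 86
(np.float64(-79.0), 33.5, np.float64(166.4), 0.64) [-0.0, 5.08, 1.07, 0.19, -0.0, -0.0]
tipz 79
(np.float64(-86.1), 33.5, np.float64(159.0), 0.68) [-0.0, 6.04, 1.42, 0.23, -0.0, -0.0]
tipz 72
(np.float64(-92.9), 33.5, np.float64(151.3), 0.72) [-0.0, 6.99, 1.82, 0.27, -0.0, -0.0]
tipz 64
(np.float64(-99.3), 33.5, np.float64(143.2), 0.76) [-0.0, 7.92, 2.27, 0.31, -0.0, -0.0]
tipz 57
(np.float64(-106.1), 33.5, np.float64(135.6), 0.8) [0.0, 8.86, 2.66, 0.35, -0.0, -0.0]
tipz 50
(np.float64(-112.4), 33.5, np.float64(127.6), 0.84) [0.0, 9.78, 3.11, 0.39, -0.0, -0.0]
```

Emit:
{"fn": "send_rows", "kwargs": {
  "rows": [
    [[0,1.05,0.1,0.03,0,0],[0,2.1,0.3,0.07,0,0],[0,3.1,0.5,0.11,0,0],[0,4.1,0.75,0.15,0,0],[0,5.1,1.05,0.19,0,0],[0,6.0,1.4,0.23,0,0],[0,7.0,1.8,0.27,0,0],[0,7.9,2.25,0.31,0,0],[0,7.9,2.25,0.31,0,0]]
  ]
}}

```text
clock: 8.05
eef_pos: [496.9, -98.8, 141.8]
tool_rot: [-2.383, 0.002, -0.125]
force: [-0.2, -3.1, -1.7]
width: 65.3
gripper_force: 1.2
```

Run:
```python
from cell import ctrl
from arc import *
st=ctrl.read_state();where(st);print(np.round(st["qpos"],2))
for th,ph,s in [(1.1,.76,46),(1.15,.8,47),(1.2,.84,48),(1.25,.88,49),(1.3,.92,50),(1.35,.94,51),(1.4,.95,53),(1.43,.95,55),(1.45,.95,57)]:
    x,z=tcp(th,ph,s,32); print("tipz",round(z-65*np.cos(ph)-46.5*np.sin(ph)));rows(st,[(round(x,1),33.5,round(z,1),ph)])
```

```text
t 8.05 tray xyz [-100.5   33.5  141.8] rotvec [0.759 0.    0.004] F tray [-3.1 -0.2 -1.7] w 65.28079308963753
[ 0.83  0.92 -0.52  1.92 -0.49  0.69 -0.83]
tipz 64
(np.float64(-99.3), 33.5, np.float64(143.2), 0.76) [-0.0, -0.19, -0.02, 0.0, -0.0, -0.0]
tipz 57
(np.float64(-106.1), 33.5, np.float64(135.6), 0.8) [0.0, 0.83, 0.07, 0.04, -0.0, -0.0]
tipz 50
(np.float64(-112.4), 33.5, np.float64(127.6), 0.84) [0.01, 1.84, 0.21, 0.08, -0.0, -0.0]
tipz 42
(np.float64(-118.4), 33.5, np.float64(119.4), 0.88) [0.01, 2.84, 0.4, 0.12, -0.0, -0.0]
tipz 34
(np.float64(-124.0), 33.5, np.float64(110.8), 0.92) [0.01, 3.83, 0.63, 0.16, -0.0, -0.0]
tipz 27
(np.float64(-128.0), 33.5, np.float64(102.5), 0.94) [0.02, 4.69, 0.96, 0.18, -0.0, -0.0]
tipz 19
(np.float64(-131.9), 33.5, np.float64(94.8), 0.95) [0.02, 5.51, 1.25, 0.19, -0.0, -0.0]
tipz 15
(np.float64(-134.4), 33.5, np.float64(90.7), 0.95) [0.02, 5.97, 1.38, 0.19, -0.0, -0.0]
tipz 13
(np.float64(-136.5), 33.5, np.float64(88.4), 0.95) [0.02, 6.28, 1.4, 0.19, -0.0, -0.0]
```

Emit:
{"fn": "send_rows", "kwargs": {
  "rows": [
    [[0,0.4,0.05,0.02,0,0],[0,0.8,0.1,0.04,0,0],[0,1.3,0.15,0.06,0,0],[0,1.8,0.2,0.08,0,0],[0,2.3,0.3,0.1,0,0],[0,2.8,0.4,0.12,0,0],[0,3.3,0.5,0.14,0,0],[0,3.8,0.6,0.16,0,0],[0,4.3,0.8,0.17,0,0],[0,4.7,0.95,0.18,0,0]]
  ]
}}

```text
clock: 9.05
eef_pos: [493.6, -124.6, 103.7]
tool_rot: [-2.201, 0.0, -0.122]
force: [0.1, 0.5, -3.0]
width: 65.2
gripper_force: 0.9
```

Run:
```python
from cell import ctrl
from arc import *
import cv2
st=ctrl.read_state();where(st);print(np.round(st["qpos"],2))
for th,ph,s in [(1.35,.94,51),(1.4,.95,53),(1.43,.95,55),(1.45,.95,57),(1.46,.95,60),(1.47,.95,63)]:
    x,z=tcp(th,ph,s,32); print("tipz",round(z-65*np.cos(ph)-46.5*np.sin(ph)));rows(st,[(round(x,1),33.5,round(z,1),ph)])
S=ctrl.get_image("side")["pixels"][150:300,240:420,::-1];C=ctrl.get_image("scene")["pixels"][120:290,240:440,::-1]
cv2.imwrite("pics/f.png",np.hstack([cv2.resize(S,(400,340)),cv2.resize(C,(400,340))]))
```

```text
t 9.05 tray xyz [-126.6   33.7  103.7] rotvec [0.941 0.    0.001] F tray [ 0.5 -0.  -3. ] w 65.2455476565543
[ 0.94  1.08 -0.56  1.84 -0.49  0.8  -0.72]
tipz 27
(np.float64(-128.0), 33.5, np.float64(102.5), 0.94) [0.02, 0.18, -0.05, -0.0, -0.0, -0.0]
tipz 19
(np.float64(-131.9), 33.5, np.float64(94.8), 0.95) [0.02, 1.03, 0.09, 0.01, -0.0, -0.0]
tipz 15
(np.float64(-134.4), 33.5, np.float64(90.7), 0.95) [0.02, 1.51, 0.13, 0.01, -0.0, -0.0]
tipz 13
(np.float64(-136.5), 33.5, np.float64(88.4), 0.95) [0.02, 1.82, 0.1, 0.01, -0.0, -0.0]
tipz 13
(np.float64(-139.1), 33.5, np.float64(88.4), 0.95) [0.02, 1.98, -0.11, 0.01, -0.0, -0.0]
tipz 13
(np.float64(-141.7), 33.5, np.float64(88.4), 0.95) [0.02, 2.13, -0.32, 0.01, -0.0, -0.0]
```

View pics/f.png

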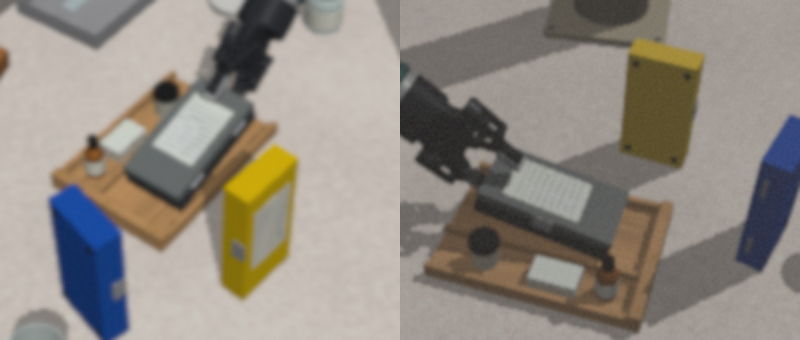

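Near flat, the end held on the lower finger with 3 N. Lowering the last bit slowly.

Emit:
{"fn": "send_rows", "kwargs": {
  "rows": [
    [[0,0.3,0,0.01,0,0],[0,0.6,0,0.01,0,0],[0,0.9,0.05,0.01,0,0],[0,1.2,0.1,0.01,0,0],[0,1.5,0.1,0.01,0,0],[0,1.7,0.1,0.01,0,0],[0,1.7,0.1,0.01,0,0]]
  ]
}}

```text
clock: 9.85
eef_pos: [492.5, -133.8, 89.6]
tool_rot: [-2.192, 0.0, -0.123]
force: [0.0, -0.7, -2.3]
width: 65.1
gripper_force: 1.2
```

Run:
```python
from cell import ctrl
from h import *
where(ctrl.read_state())
```

```text
t 9.85 tray xyz [-135.8   33.6   89.6] rotvec [0.95  0.001 0.001] F tray [-0.7 -0.1 -2.3] w 65.11957646356343
```

Emit:
{"fn": "send_rows", "kwargs": {
  "rows": [
    [[0,0.08,0.06,0,0,0],[0,0.16,0.12,0,0,0],[0,0.24,0.17,0,0,0],[0,0.24,0.17,0,0,0]]
  ]
}}

```text
clock: 10.25
eef_pos: [492.6, -133.6, 86.8]
tool_rot: [-2.192, 0.0, -0.123]
force: [-0.1, -1.5, -2.5]
width: 65.4
gripper_force: 1.3
```

Emit:
{"fn": "send_rows", "kwargs": {
  "rows": [
    [[0,0.08,0.06,0,0,0],[0,0.16,0.12,0,0,0],[0,0.16,0.12,0,0,0]]
  ]
}}

```text
clock: 10.55
eef_pos: [492.5, -133.4, 84.9]
tool_rot: [-2.192, 0.0, -0.122]
force: [0.2, -1.9, -2.0]
width: 65.1
gripper_force: 1.3
```

Still no floor contact; two more small steps.

Emit:
{"fn": "send_rows", "kwargs": {
  "rows": [
    [[0,0.08,0.06,0,0,0],[0,0.16,0.12,0,0,0],[0,0.16,0.12,0,0,0]]
  ]
}}

```text
clock: 10.85
eef_pos: [492.5, -133.4, 82.9]
tool_rot: [-2.192, 0.0, -0.122]
force: [0.2, -2.4, -2.7]
width: 65.4
gripper_force: 1.3
```

Emit:
{"fn": "send_rows", "kwargs": {
  "rows": [
    [[0,0.08,0.06,0,0,0],[0,0.16,0.12,0,0,0],[0,0.16,0.12,0,0,0]]
  ]
}}

```text
clock: 11.15
eef_pos: [492.5, -133.3, 80.9]
tool_rot: [-2.192, 0.0, -0.122]
force: [-1.1, -0.6, -1.9]
width: 65.1
gripper_force: 1.4
```

Emit:
{"fn": "send_rows", "kwargs": {
  "rows": [
    [[0,0.08,0.06,0,0,0],[0,0.16,0.12,0,0,0],[0,0.16,0.12,0,0,0]]
  ]
}}

```text
clock: 11.45
eef_pos: [492.6, -133.3, 78.9]
tool_rot: [-2.192, 0.0, -0.122]
force: [-0.7, -0.9, -3.1]
width: 65.4
gripper_force: 1.4
```

Emit:
{"fn": "send_rows", "kwargs": {
  "rows": [
    [[0,0.08,0.06,0,0,0],[0,0.16,0.12,0,0,0],[0,0.16,0.12,0,0,0]]
  ]
}}

```text
clock: 11.75
eef_pos: [492.6, -133.3, 78.4]
tool_rot: [-2.19, -0.0, -0.122]
force: [-3.1, -4.9, 7.0]
width: 65.2
gripper_force: 6.0
```

Floor contact (+7 N). Ease up about 2 mm and draw the finger out horizontally, slowly.

Emit:
{"fn": "send_rows", "kwargs": {
  "rows": [
    [[0,-0.18,-0.13,0,0,0],[0,-0.06,-0.3,0,0,0],[0,0.06,-0.46,0,0,0],[0,0.17,-0.62,0,0,0],[0,0.29,-0.78,0,0,0],[0,0.4,-0.94,0,0,0],[0,0.52,-1.1,0,0,0],[0,0.64,-1.27,0,0,0]]
  ]
}}

```text
clock: 12.55
eef_pos: [490.8, -147.3, 79.3]
tool_rot: [-2.191, 0.0, -0.122]
force: [-0.2, 0.7, 0.2]
width: 65.4
gripper_force: 0.0
```

Run:
```python
from cell import ctrl
from h import *
where(ctrl.read_state())
```

```text
t 12.55 tray xyz [-149.4   33.6   79.3] rotvec [0.95  0.    0.001] F tray [0.7 0.3 0.2] w 65.4178901956075
```

The box is down and the finger is free of it (force ≈ 0). Back out along the tool axis, then stand the tool upright.

Emit:
{"fn": "send_rows", "kwargs": {
  "rows": [
    [[0,0,-3,0,0,0],[0,0,-6,0,0,0],[0,0,-10,0,0,0],[0,-2,-10,-0.15,0,0],[0,-3,-10,-0.3,0,0],[0,-4,-9,-0.45,0,0],[0,-4,-9,-0.6,0,0],[0,-4,-9,-0.75,0,0],[0,-4,-9,-0.9,0,0],[0,-4,-9,-0.95,0,0]]
  ]
}}

```text
clock: 13.55
eef_pos: [486.0, -192.7, 165.3]
tool_rot: [3.139, -0.002, -0.115]
force: [0.5, 0.9, -0.6]
width: 65.4
gripper_force: 0.0
```

Run:
```python
from cell import ctrl
from h import *
st=ctrl.read_state();where(st);print(np.round(st["qpos"],2))
rows(st,[(-200,31,160,0,a) for a in(.5,1.571,-.5,-1.571)])
```

```text
t 13.55 tray xyz [-195.1   32.9  165.3] rotvec [-0.003  0.002 -0.006] F tray [ 1.  -0.4 -0.6] w 65.42139522521467
[ 0.3   0.66  0.04  1.99 -0.05  0.49 -1.32]
(-200, 31, 160, 0, 0.5) [0.19, 0.49, 0.53, 0.0, -0.0, -0.49]
(-200, 31, 160, 0, 1.571) [0.19, 0.49, 0.53, 0.0, 0.0, -1.56]
(-200, 31, 160, 0, -0.5) [0.19, 0.49, 0.53, 0.0, -0.0, 0.51]
(-200, 31, 160, 0, -1.571) [0.19, 0.49, 0.53, 0.0, -0.0, 1.58]
```

Emit:
{"fn": "send_rows", "kwargs": {
  "rows": [
    [[0,0,0,0,0,0.15],[0,0,0,0,0,0.3],[0,0,0,0,0,0.45],[0,0,0,0,0,0.6],[0,0,0,0,0,0.75],[0,0,0,0,0,0.9],[0,0,0,0,0,1.05],[0,0,0,0,0,1.2],[0,0,0,0,0,1.35],[0,0,0,0,0,1.5]]
  ]
}}

```text
clock: 14.55
eef_pos: [484.7, -196.2, 164.1]
tool_rot: [3.141, 0.001, -1.628]
force: [0.4, 1.0, -0.7]
width: 65.6
gripper_force: 0.0
```

Run:
```python
from cell import ctrl
from h import *
import cv2
st=ctrl.read_state();where(st);print(np.round(st["qpos"],2))
rows(st,[(-180,31,91,0,-1.571)])
# box top-end corners from both cameras
S=ctrl.get_image("side")["pixels"][150:300,240:420,::-1];C=ctrl.get_image("scene")["pixels"][170:290,240:400,::-1]
cv2.imwrite("pics/g.png",cv2.resize(C,(800,600),interpolation=cv2.INTER_CUBIC))
```

```text
t 14.55 tray xyz [-198.7   33.8  164.1] rotvec [ 1.000e-03 -1.000e-03  1.507e+00] F tray [ 1.1 -0.3 -0.7] w 65.6336011116094
[ 0.04  0.71  0.44  2.   -0.56  0.56 -2.32]
(-180, 31, 91, 0, -1.571) [-1.84, -0.4, 7.31, 0.0, 0.0, 0.06]
```

View pics/g.png

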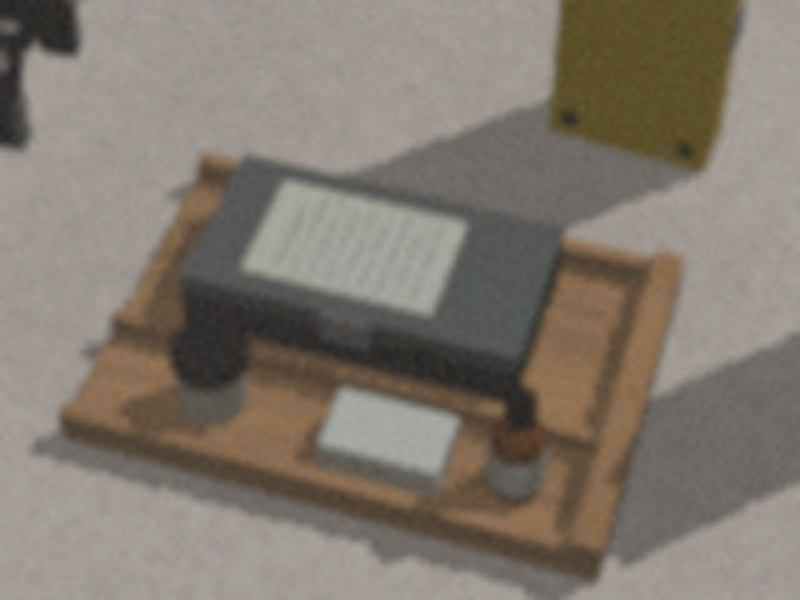

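The box lies flat, lid up. Lid corners are at (248,157), (182,272), (560,230), (515,365). Next I'll fit its pose and plan the push.

Run:
```python
from cell import ctrl
from h import *
st=ctrl.read_state();where(st)
S=ctrl.get_image("scene")
B=[[-88,46,44],[-88,-46,44],[88,46,44],[88,-46,44]]
q,r=fit([(S,B,np.array([240,170])+(np.array([[248,157],[182,272],[560,230],[515,365]])+.5)/5-.5)],[530,-20,1.45])
c,s=np.cos(TR[2]),np.sin(TR[2]);d=q[:2]-TR[:2]
print(q,"tray",c*d[0]+s*d[1],-s*d[0]+c*d[1],q[2]-TR[2],r.round(1).tolist())
rows(st,[(-165,33,160,0,-1.571),(-165,33,91,0,-1.571)])
```

```text
t 14.65 tray xyz [-198.7   33.8  163.9] rotvec [-0.000e+00 -1.000e-03  1.501e+00] F tray [-0.5 -0.5 -0.7] w 65.14172870795585
[509.29133399 -14.78000566   1.42249404] tray -15.687472664531246 31.340768438552956 -0.027005956168020706 [[-0.3, -0.8], [-0.7, 0.4], [1.0, 0.4], [0.1, -0.3]]
(-165, 33, 160, 0, -1.571) [-3.35, -0.31, 0.39, 0.0, 0.0, 0.07]
(-165, 33, 91, 0, -1.571) [-3.35, -0.32, 7.29, 0.0, 0.0, 0.07]
```

Emit:
{"fn": "send_rows", "kwargs": {
  "rows": [
    [[-1.5,-0.2,0.5,0,0,0.07],[-3.4,-0.2,2,0,0,0.07],[-3.4,-0.2,4,0,0,0.07],[-3.4,-0.2,6,0,0,0.07],[-3.4,-0.2,7.3,0,0,0.07],[-3.4,-0.2,7.3,0,0,0.07],[-4.5,-0.2,7.3,0,0,0.07],[-5.5,-0.2,7.3,0,0,0.07],[-6.5,-0.2,7.3,0,0,0.07]]
  ]
}}

```text
clock: 15.6
eef_pos: [490.6, -130.6, 91.8]
tool_rot: [-3.14, 0.001, -1.691]
force: [-0.7, -0.3, 0.1]
width: 65.0
gripper_force: 0.0
```

Run:
```python
from cell import ctrl
from h import *
st=ctrl.read_state();where(st);print(np.round(st["qpos"],2))
rows(st,[(-67,32,91,0,-1.571)])
```

```text
t 15.6 tray xyz [-132.9   35.9   91.8] rotvec [1.00e-03 0.00e+00 1.57e+00] F tray [-0.3  0.7  0.1] w 65.04514370391638
[-0.01  0.81  0.33  2.07 -0.7   0.37 -2.37]
(-67, 32, 91, 0, -1.571) [-6.59, -0.4, 0.08, -0.0, 0.0, 0.0]
```

Emit:
{"fn": "send_rows", "kwargs": {
  "rows": [
    [[-0.7,-0.3,0,0,0,0],[-1.4,-0.3,0,0,0,0],[-2.0,-0.3,0,0,0,0],[-2.6,-0.3,0,0,0,0],[-3.2,-0.3,0,0,0,0],[-3.8,-0.3,0,0,0,0],[-4.4,-0.3,0,0,0,0],[-5.0,-0.3,0,0,0,0],[-5.6,-0.3,0,0,0,0],[-6.0,-0.3,0,0,0,0]]
  ]
}}

```text
clock: 16.6
eef_pos: [500.5, -72.1, 91.1]
tool_rot: [-3.141, 0.0, -1.692]
force: [-1.2, -4.7, 3.5]
width: 65.5
gripper_force: 2.3
```

Run:
```python
from cell import ctrl
from h import *
st=ctrl.read_state();where(st);print(np.round(st["qpos"],2))
```

```text
t 16.6 tray xyz [-73.6  33.2  91.1] rotvec [ 0.    -0.     1.571] F tray [-4.9  0.6  3.5] w 65.51987986522424
[-0.14  0.81  0.34  2.07 -0.73  0.38 -2.46]
```

Emit:
{"fn": "send_rows", "kwargs": {
  "rows": [
    [[-0.2,0,0,0,0,0],[-0.4,0,0,0,0,0],[-0.5,0,0,0,0,0],[-0.5,0,0,0,0,0]]
  ]
}}

```text
clock: 17.0
eef_pos: [500.9, -67.6, 91.0]
tool_rot: [3.141, 0.0, -1.692]
force: [-1.0, -3.9, 3.6]
width: 65.7
gripper_force: 1.8
```

Emit:
{"fn": "send_rows", "kwargs": {
  "rows": [
    [[-0.2,0,0,0,0,0],[-0.3,0,0,0,0,0],[-0.3,0,0,0,0,0]]
  ]
}}

```text
clock: 17.3
eef_pos: [500.8, -67.1, 91.1]
tool_rot: [-3.141, -0.004, -1.694]
force: [-1.0, -8.9, 2.3]
width: 65.7
gripper_force: 4.6
```

It has stopped against the rail and the force is rising. One firmer press to square it, then back off.

Emit:
{"fn": "send_rows", "kwargs": {
  "rows": [
    [[-0.3,0,0,0,0,0],[-0.5,0,0,0,0,0],[-0.5,0,0,0,0,0]]
  ]
}}

```text
clock: 17.6
eef_pos: [500.2, -66.5, 91.1]
tool_rot: [-3.141, -0.01, -1.697]
force: [-4.9, -18.1, 3.8]
width: 65.5
gripper_force: 9.3
```

Run:
```python
from cell import ctrl
from h import *
st=ctrl.read_state();where(st);print(np.round(st["qpos"],2), np.round(st["torque"],2))
```

```text
t 17.6 tray xyz [-68.1  34.1  91.1] rotvec [-0.007  0.008  1.576] F tray [-18.5   2.7   3.8] w 65.49323024425844
[-0.16  0.82  0.36  2.07 -0.73  0.37 -2.48] [-3.62  1.14  0.21]
```

Emit:
{"fn": "send_rows", "kwargs": {
  "rows": [
    [[0.8,0,0,0,0,0],[2,0,0,0,0,0],[4,0,0,0,0,0],[7,0,0,0,0,0],[9,0,-3,0,0,0],[10,0,-7,0,0,0],[10,0,-10,0,0,0],[10,0,-10,0,0,0],[10,0,-10,0,0,0]]
  ]
}}

```text
clock: 18.5
eef_pos: [490.2, -158.0, 191.3]
tool_rot: [-3.141, 0.002, -1.691]
force: [-0.1, 1.4, 0.4]
width: 65.3
gripper_force: 0.0
```

Run:
```python
from cell import ctrl
from h import *
import cv2
where(ctrl.read_state())
C=ctrl.get_image("scene")["pixels"][170:290,240:400,::-1]
cv2.imwrite("pics/h.png",cv2.resize(C,(800,600),interpolation=cv2.INTER_CUBIC))
```

```text
t 18.5 tray xyz [-160.1   33.   191.3] rotvec [ 2.000e-03 -1.000e-03  1.569e+00] F tray [1.3 0.3 0.4] w 65.33554741695204
```

I've used all the picture views, so I'll verify by code: project the light card's outline onto the lid plane.

Run:
```python
from cell import ctrl
from h import *
import cv2
S=ctrl.get_image("scene")
# homography image -> tray mm (lid plane z=44), 2 px/mm top view
L=[[-135,-95,44],[-135,95,44],[135,95,44],[135,-95,44]]
src=proj(S,place(TR,L)).astype(np.float32); dst=np.float32([[(l[0]+150)*2,(l[1]+110)*2] for l in L])
top=cv2.warpPerspective(S["pixels"],cv2.getPerspectiveTransform(src,dst),(600,440))
g=cv2.GaussianBlur(top,(7,7),0).astype(int)
m=((g.min(2)>110)&(g.max(2)-g.min(2)<30)).astype(np.uint8)
m[:150]=0
n,lab,stt,cen=cv2.connectedComponentsWithStats(m)
for i in range(1,n):
    if stt[i,4]>3000:
        c=max(cv2.findContours((lab==i).astype(np.uint8),0,1)[0],key=cv2.contourArea);(x,y),(w,h),a=cv2.minAreaRect(c)
        print("comp",x/2-150,y/2-110,w/2,h/2,a)
dark=((g.max(2)<105)).astype(np.uint8)
print("dark extent along x at rows y=0..70:")
for yy in(0,15,45,60):
    r=g[(yy+110)*2].mean(1); print(yy,[int(v) for v in r[20:580:10]])
```

```text
comp -82.5 37.25 144.5 135.0 90.0
comp 113.99996948242188 46.24998474121094 126.49998474121094 70.99998474121094 90.0
comp 20.5 35.25 70.5 103.0 90.0
dark extent along x at rows y=0..70:
0 [150, 152, 153, 138, 105, 97, 98, 98, 98, 100, 100, 98, 101, 99, 93, 75, 79, 85, 85, 86, 86, 84, 95, 108, 107, 110, 110, 111, 113, 110, 113, 111, 112, 109, 112, 111, 112, 111, 111, 114, 112, 115, 101, 88, 85, 85, 86, 86, 87, 86, 89, 85, 92, 113, 114, 113]
15 [152, 151, 150, 142, 111, 103, 103, 104, 102, 103, 102, 103, 102, 103, 91, 75, 78, 86, 87, 87, 86, 87, 125, 159, 163, 157, 158, 154, 159, 152, 160, 155, 159, 159, 156, 159, 153, 159, 155, 158, 158, 161, 139, 88, 86, 86, 86, 85, 88, 85, 85, 84, 93, 115, 113, 116]
45 [151, 151, 142, 119, 105, 104, 100, 102, 100, 100, 95, 97, 98, 98, 102, 102, 95, 87, 84, 87, 86, 86, 124, 160, 164, 157, 159, 153, 158, 156, 158, 153, 159, 160, 156, 161, 154, 158, 158, 159, 154, 162, 136, 90, 88, 83, 89, 84, 87, 87, 87, 83, 89, 111, 112, 112]
60 [151, 150, 150, 133, 80, 68, 70, 68, 70, 70, 69, 67, 69, 68, 68, 68, 72, 81, 86, 86, 87, 88, 126, 160, 161, 154, 157, 156, 159, 159, 161, 155, 158, 159, 159, 160, 156, 161, 159, 161, 156, 164, 137, 88, 86, 86, 87, 86, 85, 87, 86, 85, 87, 107, 108, 117]
```

The card's edges lie at the same x in every row, so the box is square. The lid spans x ≈ −57 to 120, which puts the foot end at the rail face. Handing in.

```bash
python3 -c "
from cell import ctrl
print(ctrl.finish_job())"
```

```text
the job is handed in; nothing more can be done
None
```

I handed the job in at about 18.6 s of the 48 s allowed; by my camera check, the slide box lies flat on its back, lid up, square against the rail with the arm clear of it. The hand-in gave no verdict.

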